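# Secure the bearing rack

## Robot

A 6-joint arm with a two-finger parallel gripper is mounted at the origin on the work surface. World frame = base frame: x ahead of the robot, y to its left, z up, the work surface at z = 0. Lengths are in mm, angles in degrees, forces in N, time in s.
With the tool pointing down it reaches from about 300 to 850 mm from the base axis. Payload 4.2 kg.
Tool frame: the origin (TCP) lies on the centre line of the jaws, within the pads' length; the fingertips stand 14 mm ahead of it and the grasp point (between the pads) lies 5 mm behind it; z points along the fingers, y is the line along which they close (so a half turn about z gives the same grasp; the last joint's range is limited). The gripper opens to 91 mm and grips with 3 to 60 N. Pads are 32 mm wide; open, the fingers measure 118 mm over their backs; the gripper's body (76 mm by 178 mm) begins 60 mm behind the grasp point.
Start: joints at [-65.145, 18.312, 89.639, -0, 72.044, -1.146], TCP at [252.076, -516.817, 227.976] pointing down, gripper open.
Joint ranges: [-177.97, 177.97], [-48.28, 115.42], [12.27, 149.76], [-77.06, 257.06], [2.81, 150.46], [-146.56, 146.56]. Speed limits (degrees/s): [147.25, 147.25, 180, 180, 180, 180].

## Interface

Orientations are given as [roll, pitch, yaw] about the fixed x, y, z axes, in that order (R = Rz(yaw) Ry(pitch) Rx(roll)).
In Python, from workcell import * gives the robot as it stands. The module is installed in compiled form; this text tells all that it offers.
- The arm moves only by the shell command python3 -m crank 'ROWS' [FORCE]. ROWS is JSON, a list of rows, each an object of numbers: "grip": the finger opening in m, from 0 to 0.0912; "x", "y", "z": the shift along the tool's x, y, z in m; "yaw": the turn about the tool's z in rad. In form: [{"grip": .., "x": .., "y": .., "z": .., "yaw": ..}, ...]. A call has exactly 5 rows; each row is the pose to reach, as a shift and turn from the pose commanded when the call began, along the tool's axes at that moment; what a row does not reach only later rows make up. A row lasts 1/12 s, in which the tool goes at most 41.7 mm and 7.16 degrees, less where a joint would pass 70% of its speed; a pose out of reach is approached as far as the arm can. A call with a gripper value outside its range is refused whole. The fingers move at their own pace and stop on an object; FORCE is the grip in N (left out, the last holds). Time passes only in rows, so rows that repeat a pose let the fingers close, or fill a call up. It gives the time, the measured TCP pose, the force, the opening and the grip force at its end, in the units of the state.
- state(): the state, without advancing time (a new reading comes with each control period).
- grab_frame(name): name is "scene" or "side" or "wrist"; returns the picture (480x640x3 uint8, red, green, blue); there is no depth.
- camera_model(name): a dict with "intrinsics" (3x3 intrinsics, pixels), "R" (3x3) and "t" (3): a world point X has camera coordinates R X + t. Camera axes: x right, y down, z forward; pixel columns grow to the right and rows downward; lengths in mm; the calibration is good to about 2 mm. A picture is of the moment at which its call begins: read the wrist's pose just before it. camera_model takes no time and is no camera call; for the wrist camera it gives the pose at the moment of the call.
- job_done(): hands the job in; it is judged then, once.
The state is a dict: "time_s": time; "qpos": joint angles; "qvel": joint speeds; "effort": joint torques, N m; "ee_pos": TCP position; "ee_rot": TCP orientation; "force": force on the tool from outside, world axes, zero at the start; "torque": the same for the moment, N m; "gripper_width": finger opening in mm; "gripper_force": force on a finger pad.
Only numpy, scipy, OpenCV 4.12 (cv2) and the standard library are available. Lean on these libraries where they do the work, as an engineer would, in place of code of your own. Each camera call takes 0.05 s, during which the arm holds its last target. There are 200 camera calls.

## Task

Lock up the small bearing rack on the bench: swing its hinged keeper bar shut, past the spring catch and fully home against its stop, then slide the bolt all the way across in front of the bar's free end. Press firmly but do not force the bar or the bolt, leave the bearings and the other stock where they stand, and let go at the end.

Things in the scene. Friction and masses are not known exactly. Their poses are not given: they have to be found in the camera images.
- rack: Fixed steel bearing rack, base 240 x 440 mm, top z 12 mm. Origin at table height; own x to the back (away from the robot at yaw 0), y left, z up; yaw -14 to +14 degrees. In its frame (mm): hinge axis at (0, 110); shut bar runs from it along -y; bolt bed x -54 to -20, y -250 to -120, top z 66; stop post behind the bar and catch housing (z up to 52) at y -80.
- rail (a point): Middle of the underside of the rack's front rail, z 195 mm. The rail (16 mm deep, 50 mm tall, full width) hangs 10 to 26 mm in front of the shut bar's centre line, so the bar's last travel and the bolt are reached with the tool tilted 27 to 45 degrees (fingers pointing down and to the back), not from straight above. Behind it is an open wire deck.
- keeper (a joint): Keeper bar's angle (rad) about its vertical hinge: near 0 shut, growing as its end swings out to the front. At angle a it points along (-sin a, -cos a) in the rack frame. Steel, 14 mm thick, z 60 to 85 mm, end 210 mm from the axis; stays where left (about 1.5 N). Its stop is adjustable, the setting not measured: home lies between 0.00 and 0.09, felt as a hard stop.
- keeper_hinge (a point): Point on the hinge axis at the bar's mid-height (72.5 mm above the table).
- keeper_end (a point): Middle of the free end face of the keeper bar, at its mid-height.
- catch (a joint): Depth (m) to which the spring catch is pressed: an 28 mm steel ball under the bar's path, 190 mm from the hinge. 0 when sprung up (bar clear of it, or home behind it), 0.003 while the bar rides on it, from about 0.17 to 0.04 rad before home. Pushing the bar onto it takes a peak of 5 to 10 N, then little; the stop follows the click within 2 mm. 14 to 20 N is firm; over 60 N is forcing.
- bolt (a joint): Travel (m) of the slide bolt along the rack's +y: 0 fully back, 0.060 at its end stop, fully across in front of the bar's free end. Bolt 90 mm long, 14 mm thick, z 66 to 92 mm, friction about 3 N; its back face runs 30 mm in front of the shut bar's centre line. If the bar is well out the bolt runs into it. Over 60 N on it is forcing.
- bolt_grip (a point): On the bolt's upright grip fin, 15 mm in front of the bolt's centre line, 85.5 mm above the table. Fin 14 mm wide along the rack's y, z 66 to 105 mm; it stands 16 mm clear in front of the bolt (this point is 8 mm from its front edge). Grip it across its 14 mm, tool tilted as for the bar, or push it from the side.
- stack_a: Loose stack of five 80 mm bearings, 105 mm tall, on the rack's base behind the bar; origin under its centre.
- stack_b: Loose stack of four 80 mm bearings, 84 mm tall, on the rack's base behind the bar; origin under its centre.
- flat_bearing: Loose 110 mm bearing, 27 mm tall, lying in front of the rack under the bar's sweep; origin under its centre.
- small_stack: Loose stack of three 62 mm bearings, 51 mm tall; origin under its centre.
- paper_roll: Loose upright paper-wrapped pack, 90 mm across, 128 mm tall; origin under its centre.
- cartons: Loose pile of three 90 mm cartons, 90 mm tall; origin under its centre.
- caliper: Loose caliper, 160 mm long, lying flat; origin under its middle.

How it is judged:
By the outcome, as a careful person would: the job done as asked, in the order asked, and still so for the second after the job is handed in, with the robot touching nothing.
It also fails if it takes over 54 s, if anything falls off the work surface, if the arm or the gripper's body presses on something with over 40 N, if the wrist force passes 120 N, or if a joint passes its speed limit or range.

## Working session

There is one attempt and no reset: what is moved stays moved. The work goes in short steps, Python scripts to look and compute and a shell command to move; the robot and the scene stay as the last step left them, time stands still between calls to the robot, and variables do not carry over. Pictures are saved under pics/ and viewed, at most 10 in all, crops included, and the job is handed in when it is done.

```bash
mkdir -p pics; python3 - <<'E'
from workcell import *
import cv2,numpy as np
for n in ("scene","side"):
    im=grab_frame(n); cv2.imwrite(f"pics/{n}0.png",im[:,:,::-1]); m=camera_model(n)
    print(n,np.round(m["intrinsics"],1).tolist(),np.round(m["R"],3).tolist(),np.round(-np.array(m["R"]).T@m["t"],0))
s=state();print(s)
E
```

```text
scene [[593.6, 0.0, 323.2], [0.0, 593.6, 238.5], [0.0, 0.0, 1.0]] [[-0.977, 0.211, 0.006], [0.194, 0.909, -0.37], [-0.084, -0.36, -0.929]] [ 655.  504. 1336.]
side [[434.4, 0.0, 314.6], [0.0, 434.4, 237.2], [0.0, 0.0, 1.0]] [[-0.682, -0.731, -0.017], [-0.438, 0.428, -0.79], [0.585, -0.532, -0.613]] [-73. 629. 822.]
{'time_s': 0.1, 'qpos': array([-6.51454434e+01,  1.83495074e+01,  8.96997556e+01, -1.25750418e-03,
        7.20443201e+01, -1.14695921e+00]), 'qvel': array([-0.02059199, -0.0874254 , -0.15055284, -0.09741948, -0.0245095 ,
       -0.00301971]), 'effort': array([-2.46163891e-04, -4.13330734e+01, -2.32510471e+01,  7.29158660e-02,
        4.22388618e-02, -5.49587435e-05]), 'ee_pos': array([ 251.88051324, -516.41462223,  227.18670736]), 'ee_rot': array([-1.79906412e+02, -6.77856308e-04,  2.60019039e+01]), 'force': array([ 0.76660527,  0.65726918, -0.06591716]), 'torque': array([ 0.00858751, -0.02001685, -0.02312005]), 'gripper_force': 0.0, 'gripper_width': 91.1876249718062}
```

View pics/scene0.png

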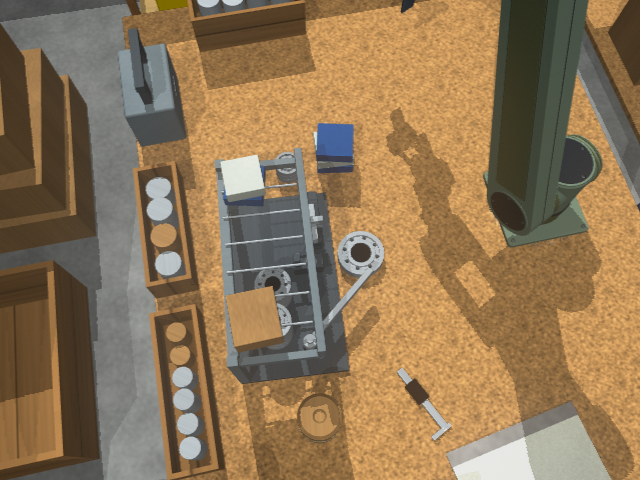

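View pics/side0.png

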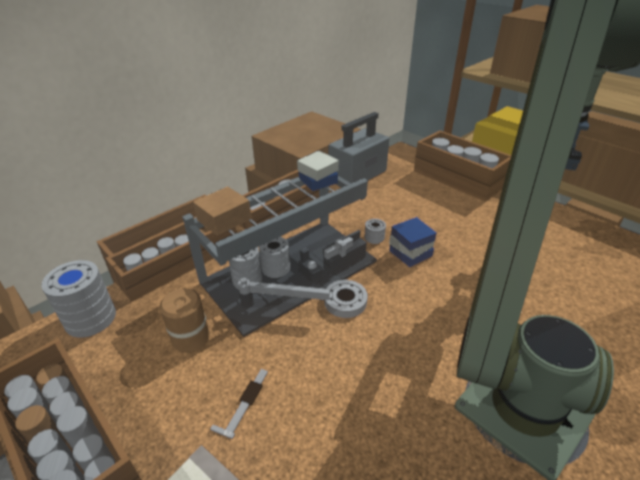

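The scene view shows the bar's hinge at about (310,341), its free end near (375,268) over the flat bearing, and the bolt near (315,222). The side view shows the hinge at about (244,286) and the bar end at about (330,292). I'll enlarge both areas next.

```bash
python3 - <<'E'
import cv2,numpy as np
a=cv2.imread("pics/scene0.png")[140:390,210:410]; b=cv2.imread("pics/side0.png")[170:340,180:400]
a=cv2.resize(a,None,fx=2.4,fy=2.4,interpolation=cv2.INTER_CUBIC)  # 480x600
b=cv2.resize(b,None,fx=3.5,fy=3.5,interpolation=cv2.INTER_CUBIC)
cv2.imwrite("pics/a.png",a);cv2.imwrite("pics/b.png",b)
E
```

```text
(no output)
```

View pics/a.png

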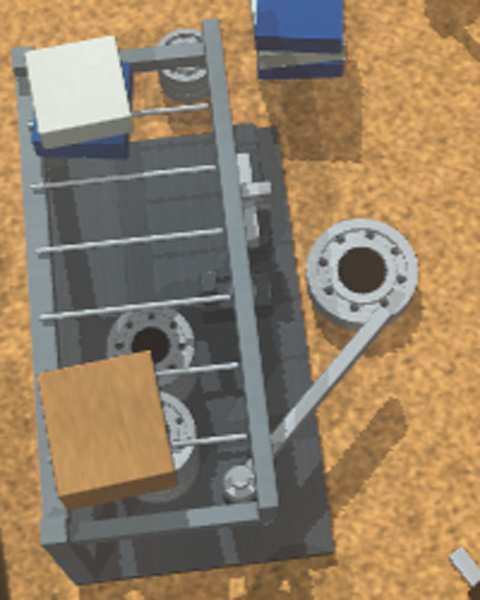

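View pics/b.png

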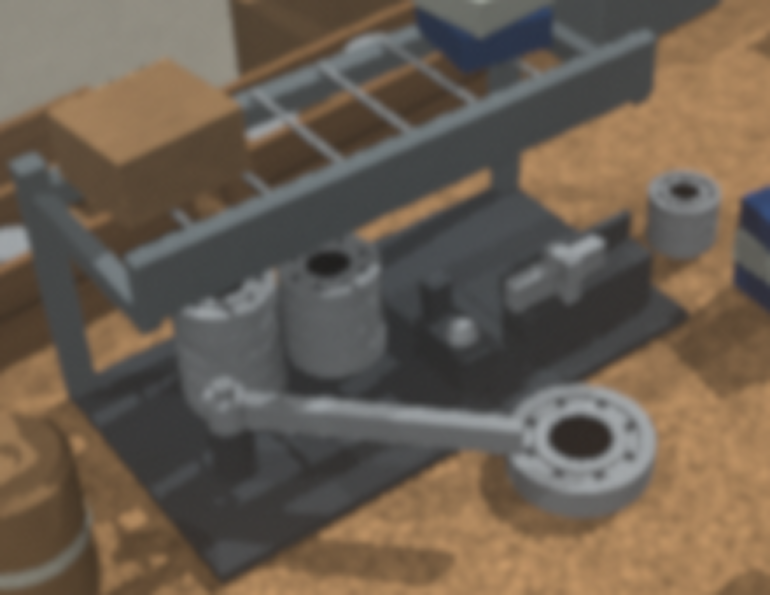

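The crops give these points (full-image pixels):

| Point | Scene | Side |
|---|---|---|
| Hinge boss | (310,339) | (243,282) |
| Bar end, top | (375,268) | (331,291) |
| Base front corner, right | (325,193) | (376,261) |
| Base front corner, left | (348,370) | (243,335) |
| Bolt fin | (316,217) | (347,241) |

```bash
cat > h.py <<'E'
from workcell import *
import numpy as np
from scipy.spatial.transform import Rotation as Ro
def ray(n,p):
    m=camera_model(n);R=np.array(m["R"]);c=-R.T@m["t"]
    d=R.T@np.linalg.inv(m["intrinsics"])@[p[0],p[1],1];return c,d
def onz(n,p,z):
    c,d=ray(n,p);return c+d*(z-c[2])/d[2]
def tri(p,q,a="scene",b="side"):
    c,d=ray(a,p);e,f=ray(b,q);d/=np.linalg.norm(d);f/=np.linalg.norm(f)
    s=np.linalg.lstsq(np.c_[d,-f],e-c,rcond=None)[0]
    x,y=c+s[0]*d,e+s[1]*f;return (x+y)/2,np.linalg.norm(x-y)
def pix(n,X):
    m=camera_model(n);v=m["intrinsics"]@(np.array(m["R"])@X+m["t"]);return v[:2]/v[2]
E
python3 - <<'E'
from h import *
np.set_printoptions(precision=1,suppress=True)
A=lambda u,v:(210+u/2.4,140+v/2.4)
B=lambda u,v:(180+u/3.5,170+v/3.5)
P={"hinge":((240,480),(222,392),92),"barend":((395,307),(524,425),85),"cornR":((277,127),(685,318),12),"cornL":((332,552),(222,578),12),
"fin":((262,188),(588,244),105),"railRf":((219,20),(652,36),245),"railLf":((275,505),(133,262),245)}
for k,(a,b,z) in P.items():
    print(k,*tri(A(*a),B(*b)),"|",onz("scene",A(*a),z),onz("side",B(*b),z))
E
```

```text
hinge [618.4 240.   89. ] 1.8739750304067675 | [618.8 241.6  92. ] [615.4 240.7  92. ]
barend [446.3 113.8  92.8] 1.1539468780210695 | [445.2 111.9  85. ] [451.7 107.6  85. ]
cornR [ 504.1 -129.3    5.8] 0.7371604089529391 | [ 504.6 -126.7   12. ] [ 499.8 -123.1   12. ]
cornL [546.2 304.9   6.9] 4.276813584261617 | [547.3 307.8  12. ] [542.  304.8  12. ]
fin [537.9 -31.1 110.8] 21.832861786721395 | [542.6 -23.  105. ] [541.6 -49.5 105. ]
railRf [ 558.3 -128.   247.2] 2.2710192355272802 | [ 558.7 -128.1  245. ] [ 560.8 -132.5  245. ]
railLf [600.4 297.1 247.2] 3.5593945541880827 | [600.9 298.4 245. ] [602.9 293.9 245. ]
```

Everything agrees with the sizes given:
- Rack yaw is about -5.65°, and its origin is about (608,131).
- The keeper is open about 48° (measured length 214 against 210).
- The fin is at rack (-50,-160).

The moves have no tilt term, so I'll raise the tool over to the rack's azimuth and see what the arm does at the edge of its reach.

```bash
python3 -m crank '[{"grip":0.0912,"x":0,"y":0,"z":-0.04,"yaw":0.12},{"grip":0.0912,"x":0,"y":0,"z":-0.08,"yaw":0.24},{"grip":0.0912,"x":0,"y":0,"z":-0.12,"yaw":0.36},{"grip":0.0912,"x":0,"y":0,"z":-0.16,"yaw":0.48},{"grip":0.0912,"x":0,"y":0,"z":-0.2,"yaw":0.552}]'
python3 -m crank '[{"grip":0.0912,"x":0.02,"y":-0.034,"z":0,"yaw":0},{"grip":0.0912,"x":0.04,"y":-0.068,"z":0,"yaw":0},{"grip":0.0912,"x":0.06,"y":-0.102,"z":0,"yaw":0},{"grip":0.0912,"x":0.08,"y":-0.136,"z":0,"yaw":0},{"grip":0.0912,"x":0.1,"y":-0.17,"z":0,"yaw":0}]'
python3 -m crank '[{"grip":0.0912,"x":0.02,"y":-0.034,"z":-0.01,"yaw":0},{"grip":0.0912,"x":0.04,"y":-0.068,"z":-0.02,"yaw":0},{"grip":0.0912,"x":0.06,"y":-0.102,"z":-0.03,"yaw":0},{"grip":0.0912,"x":0.08,"y":-0.136,"z":-0.04,"yaw":0},{"grip":0.0912,"x":0.1,"y":-0.17,"z":-0.05,"yaw":0}]'
python3 -c "
from workcell import *;s=state();print(s['qpos'],s['ee_pos'],s['ee_rot'],s['time_s'])"
```

```text
time_s: 0.52
ee_pos: [251.8, -516.3, 429.6]
ee_rot: [-180.0, 0.0, -5.9]
force: [0.0, -1.2, 0.5]
gripper_width: 91.2
gripper_force: 0.0
time_s: 0.93
ee_pos: [368.8, -355.8, 427.6]
ee_rot: [-180.0, 0.0, -5.7]
force: [0.4, -0.3, 1.0]
gripper_width: 91.3
gripper_force: 0.0
time_s: 1.35
ee_pos: [485.0, -196.2, 478.2]
ee_rot: [-180.0, 0.0, -5.6]
force: [0.4, -1.1, 0.8]
gripper_width: 91.5
gripper_force: 0.0
[-2.32776626e+01  1.10041184e+01  6.46903279e+01 -9.79649090e-03
  1.04335682e+02  7.23489683e+01] [ 485.03406031 -196.20350059  478.1760603 ] [-1.79999910e+02  3.15882453e-02 -5.62905396e+00] 1.35
```

```bash
python3 -m crank '[{"grip":0.0912,"x":0.02,"y":-0.034,"z":0,"yaw":0},{"grip":0.0912,"x":0.04,"y":-0.068,"z":0,"yaw":0},{"grip":0.0912,"x":0.06,"y":-0.102,"z":0,"yaw":0},{"grip":0.0912,"x":0.09,"y":-0.13,"z":0,"yaw":0},{"grip":0.0912,"x":0.13,"y":-0.13,"z":0,"yaw":0}]'
python3 -m crank '[{"grip":0.0912,"x":0.04,"y":0,"z":0,"yaw":0},{"grip":0.0912,"x":0.08,"y":0,"z":0,"yaw":0},{"grip":0.0912,"x":0.12,"y":0,"z":0,"yaw":0},{"grip":0.0912,"x":0.16,"y":0,"z":0,"yaw":0},{"grip":0.0912,"x":0.2,"y":0,"z":0,"yaw":0}]'
python3 -m crank '[{"grip":0.0912,"x":0.04,"y":0,"z":0,"yaw":0},{"grip":0.0912,"x":0.08,"y":0,"z":0,"yaw":0},{"grip":0.0912,"x":0.12,"y":0,"z":0,"yaw":0},{"grip":0.0912,"x":0.16,"y":0,"z":0,"yaw":0},{"grip":0.0912,"x":0.2,"y":0,"z":0,"yaw":0}]'
python3 -c "
from workcell import *;s=state();print(s['qpos'],s['ee_pos'],s['ee_rot'],s['time_s'])"
```

```text
time_s: 1.77
ee_pos: [626.4, -75.7, 479.8]
ee_rot: [-179.9, -0.1, -5.2]
force: [0.1, 0.4, 1.3]
gripper_width: 91.6
gripper_force: 0.0
time_s: 2.18
ee_pos: [778.1, -95.5, 440.8]
ee_rot: [-180.0, -0.2, -5.6]
force: [3.3, 0.1, -2.3]
gripper_width: 91.3
gripper_force: 0.0
time_s: 2.6
ee_pos: [828.9, -98.8, 396.2]
ee_rot: [179.9, -3.1, -5.6]
force: [0.1, -1.0, 0.3]
gripper_width: 91.4
gripper_force: 0.0
[-7.60190054e+00  4.82669857e+01  1.22758709e+01  3.74386859e-02
  1.16326194e+02  8.80428056e+01] [828.89692064 -98.83442508 396.18291131] [179.9255909   -3.13024122  -5.62515264] 2.6
```

```bash
python3 -m crank '[{"grip":0.0912,"x":0.0,"y":0,"z":-0.04,"yaw":0},{"grip":0.0912,"x":0,"y":0,"z":-0.08,"yaw":0},{"grip":0.0912,"x":0,"y":0,"z":-0.12,"yaw":0},{"grip":0.0912,"x":0,"y":0,"z":-0.16,"yaw":0},{"grip":0.0912,"x":0,"y":0,"z":-0.2,"yaw":0}]'
python3 -m crank '[{"grip":0.0912,"x":0.2,"y":0,"z":-0.2,"yaw":0},{"grip":0.0912,"x":0.2,"y":0,"z":-0.2,"yaw":0},{"grip":0.0912,"x":0.2,"y":0,"z":-0.2,"yaw":0},{"grip":0.0912,"x":0.2,"y":0,"z":-0.2,"yaw":0},{"grip":0.0912,"x":0.2,"y":0,"z":-0.2,"yaw":0}]'
python3 -c "
from workcell import *;s=state();print(s['qpos'],s['ee_pos'],s['ee_rot'],s['time_s'])"
```

```text
time_s: 3.02
ee_pos: [759.3, -90.6, 494.5]
ee_rot: [179.9, -4.7, -5.6]
force: [-0.8, 0.0, -0.2]
gripper_width: 90.9
gripper_force: 0.0
time_s: 3.43
ee_pos: [755.4, -87.9, 508.2]
ee_rot: [179.9, -6.1, -5.6]
force: [1.3, -0.3, -0.8]
gripper_width: 91.0
gripper_force: 0.0
[-7.53801646e+00  4.00252412e+01  1.23625804e+01  9.05190000e-02
  1.21528232e+02  8.81367423e+01] [755.3973358  -87.92270546 508.16577013] [179.87351086  -6.08309201  -5.6166034 ] 3.4333
```

```bash
for i in 1 2; do python3 -m crank '[{"grip":0.0912,"x":0.2,"y":0,"z":0,"yaw":0},{"grip":0.0912,"x":0.2,"y":0,"z":0,"yaw":0},{"grip":0.0912,"x":0.2,"y":0,"z":0,"yaw":0},{"grip":0.0912,"x":0.2,"y":0,"z":0,"yaw":0},{"grip":0.0912,"x":0.2,"y":0,"z":0,"yaw":0}]' | grep ee_; done
python3 -m crank '[{"grip":0.0912,"x":1,"y":0,"z":0,"yaw":0},{"grip":0.0912,"x":1,"y":0,"z":0,"yaw":0},{"grip":0.0912,"x":1,"y":0,"z":0,"yaw":0},{"grip":0.0912,"x":1,"y":0,"z":0,"yaw":0},{"grip":0.0912,"x":1,"y":0,"z":0,"yaw":0}]' | grep ee_
python3 -c "
from workcell import *;s=state();print(s['qpos'],s['ee_pos'],s['ee_rot'],s['time_s'])"
```

```text
ee_pos: [817.3, -92.7, 448.4]
ee_rot: [179.8, -7.7, -5.6]
ee_pos: [865.9, -96.3, 400.3]
ee_rot: [179.8, -9.7, -5.6]
ee_pos: [915.7, -99.6, 342.2]
ee_rot: [179.8, -11.6, -5.6]
[-6.94404383e+00  5.23523412e+01  1.23350742e+01  6.84321032e-02
  1.03705576e+02  8.86978129e+01] [915.71119372 -99.56654144 342.20029509] [179.79569389 -11.60541345  -5.59812321] 4.6833
```

```bash
U='[{"grip":0.0912,"x":0,"y":0,"z":-1,"yaw":0},{"grip":0.0912,"x":0,"y":0,"z":-1,"yaw":0},{"grip":0.0912,"x":0,"y":0,"z":-1,"yaw":0},{"grip":0.0912,"x":0,"y":0,"z":-1,"yaw":0},{"grip":0.0912,"x":0,"y":0,"z":-1,"yaw":0}]' 
unset U
python3 -m crank '[{"grip":0.0912,"x":0,"y":0,"z":-1,"yaw":0},{"grip":0.0912,"x":0,"y":0,"z":-1,"yaw":0},{"grip":0.0912,"x":0,"y":0,"z":-1,"yaw":0},{"grip":0.0912,"x":0,"y":0,"z":-1,"yaw":0},{"grip":0.0912,"x":0,"y":0,"z":-1,"yaw":0}]' | grep ee_
python3 -m crank '[{"grip":0.0912,"x":1,"y":0,"z":0,"yaw":0},{"grip":0.0912,"x":0,"y":0,"z":-1,"yaw":0},{"grip":0.0912,"x":1,"y":0,"z":0,"yaw":0},{"grip":0.0912,"x":0,"y":0,"z":-1,"yaw":0},{"grip":0.0912,"x":1,"y":0,"z":0,"yaw":0}]' | grep ee_
python3 -m crank '[{"grip":0.0912,"x":1,"y":0,"z":0.5,"yaw":0},{"grip":0.0912,"x":1,"y":0,"z":0.5,"yaw":0},{"grip":0.0912,"x":1,"y":0,"z":0.5,"yaw":0},{"grip":0.0912,"x":1,"y":0,"z":0.5,"yaw":0},{"grip":0.0912,"x":1,"y":0,"z":0.5,"yaw":0}]' | grep ee_
python3 -c "
from workcell import *;s=state();print(s['qpos'],s['ee_pos'],s['ee_rot'],s['time_s'])"
```

```text
ee_pos: [809.7, -87.9, 495.7]
ee_rot: [179.8, -12.7, -5.6]
ee_pos: [805.8, -86.3, 512.7]
ee_rot: [179.8, -14.4, -5.6]
ee_pos: [911.9, -96.4, 387.3]
ee_rot: [179.8, -15.5, -5.6]
[-6.77886008e+00  4.96361932e+01  1.23451546e+01  7.81056222e-02
  1.02517098e+02  8.88677379e+01] [911.85095365 -96.37839491 387.25494756] [179.75752447 -15.49987586  -5.58629268] 5.9333
```

```bash
python3 -m crank '[{"grip":0.0912,"x":0,"y":0,"z":-1,"yaw":0},{"grip":0.0912,"x":0,"y":0,"z":-1,"yaw":0},{"grip":0.0912,"x":0,"y":0,"z":-1,"yaw":0},{"grip":0.0912,"x":0,"y":0,"z":-1,"yaw":0},{"grip":0.0912,"x":0,"y":0,"z":-1,"yaw":0}]' | grep ee_
for i in 1 2 3; do python3 -m crank '[{"grip":0.0912,"x":1,"y":0,"z":0,"yaw":0},{"grip":0.0912,"x":1,"y":0,"z":0,"yaw":0},{"grip":0.0912,"x":1,"y":0,"z":0,"yaw":0},{"grip":0.0912,"x":1,"y":0,"z":0,"yaw":0},{"grip":0.0912,"x":1,"y":0,"z":0,"yaw":0}]' | grep ee_; done
python3 -m crank '[{"grip":0.0912,"x":0,"y":0,"z":-1,"yaw":0},{"grip":0.0912,"x":0,"y":0,"z":-1,"yaw":0},{"grip":0.0912,"x":0,"y":0,"z":-1,"yaw":0},{"grip":0.0912,"x":0,"y":0,"z":-1,"yaw":0},{"grip":0.0912,"x":0,"y":0,"z":-1,"yaw":0}]' | grep ee_
for i in 1 2 3; do python3 -m crank '[{"grip":0.0912,"x":1,"y":0,"z":0,"yaw":0},{"grip":0.0912,"x":1,"y":0,"z":0,"yaw":0},{"grip":0.0912,"x":1,"y":0,"z":0,"yaw":0},{"grip":0.0912,"x":1,"y":0,"z":0,"yaw":0},{"grip":0.0912,"x":1,"y":0,"z":0,"yaw":0}]' | grep ee_; done
python3 -c "
from workcell import *;s=state();print(s['qpos'],s['ee_pos'],s['ee_rot'],s['time_s'])"
```

```text
ee_pos: [796.9, -83.9, 537.1]
ee_rot: [179.7, -16.6, -5.6]
ee_pos: [863.1, -89.7, 475.4]
ee_rot: [179.7, -18.1, -5.6]
ee_pos: [910.3, -93.7, 433.6]
ee_rot: [179.7, -20.2, -5.6]
ee_pos: [947.1, -96.7, 400.9]
ee_rot: [179.7, -22.3, -5.6]
ee_pos: [824.9, -83.6, 556.9]
ee_rot: [179.7, -23.2, -5.5]
ee_pos: [881.1, -88.9, 509.0]
ee_rot: [179.7, -24.7, -5.5]
ee_pos: [920.4, -92.4, 481.1]
ee_rot: [179.7, -27.0, -5.5]
ee_pos: [950.8, -95.1, 460.8]
ee_rot: [179.7, -29.1, -5.5]
[-6.4421945  46.50139703 12.3315444   0.12427144 92.08668185 89.19241696] [950.81358009 -95.08519788 460.79500941] [179.67254523 -29.07893124  -5.51294967] 9.2667
```

The tilt builds up by about 2° per call. Two more calls should give about 33°, and then I'll compute the approach.

```bash
for i in 1 2; do python3 -m crank '[{"grip":0.0,"x":1,"y":0,"z":0,"yaw":0},{"grip":0.0,"x":1,"y":0,"z":0,"yaw":0},{"grip":0.0,"x":1,"y":0,"z":0,"yaw":0},{"grip":0.0,"x":1,"y":0,"z":0,"yaw":0},{"grip":0.0,"x":1,"y":0,"z":0,"yaw":0}]' 20| grep ee_; done
cat >> h.py <<'E'
O=np.array([608.4,131.,0]);RK=Ro.from_euler("z",-5.65,degrees=True)
def rack(w): return RK.inv().apply(np.array(w)-O)
def world(r): return RK.apply(np.array(r))+O
def go(*targets):   # TCP targets in rack frame -> successive tool-frame shifts from current pose (m)
    s=state();R=Ro.from_euler("xyz",s["ee_rot"],degrees=True)
    print("rack now",np.round(rack(s["ee_pos"]),1),"tilt",np.round(s["ee_rot"],1),"F rack",np.round(RK.inv().apply(s["force"]),1),"w",round(s["gripper_width"],1),"t",s["time_s"])
    for t in targets: print(t,np.round(R.inv().apply(world(t)-s["ee_pos"])/1000,3))
E
python3 -c "
from h import *;s=state();print(s['qpos'])
go((-165,-40,330),(-175,40,200),(-170,36,78))"
```

```text
ee_pos: [974.1, -97.1, 448.7]
ee_rot: [179.7, -31.2, -5.5]
ee_pos: [991.5, -98.5, 444.6]
ee_rot: [179.6, -33.3, -5.5]
[-6.38233682 48.51410125 12.32571468  0.1439672  85.87626083 89.23663561]
rack now [ 403.8 -190.7  444.6] tilt [179.6 -33.3  -5.5] F rack [-0.3  0.3  0. ] w 27.5 t 10.1
(-165, -40, 330) [-0.538 -0.151 -0.217]
(-175, 40, 200) [-0.618 -0.232 -0.114]
(-170, 36, 78) [-0.68  -0.228 -0.009]
```

```bash
for i in 1 2 3; do python3 -m crank '[{"grip":0.0,"x":-0.036,"y":-0.01,"z":-0.014,"yaw":0},{"grip":0.0,"x":-0.072,"y":-0.02,"z":-0.029,"yaw":0},{"grip":0.0,"x":-0.108,"y":-0.03,"z":-0.043,"yaw":0},{"grip":0.0,"x":-0.144,"y":-0.04,"z":-0.058,"yaw":0},{"grip":0.0,"x":-0.18,"y":-0.05,"z":-0.072,"yaw":0}]'| grep ee_; done
python3 -c "
from h import *;s=state();print(s['qpos'])
go((-175,40,200),(-170,36,78))"
```

```text
ee_pos: [835.9, -41.2, 411.9]
ee_rot: [179.7, -33.3, -5.5]
ee_pos: [651.8, 27.2, 373.8]
ee_rot: [179.7, -33.3, -5.5]
ee_pos: [468.0, 95.1, 334.8]
ee_rot: [179.7, -33.4, -5.6]
[ 19.20660387  -8.3754791  111.94454995 -18.69648234  47.21162221
 124.05646444]
rack now [-136.2  -49.6  334.8] tilt [179.7 -33.4  -5.6] F rack [-0.5  0.7  0.4] w 0.4 t 11.35
(-175, 40, 200) [-0.106 -0.09   0.091]
(-170, 36, 78) [-0.169 -0.087  0.196]
```

```bash
python3 -m crank '[{"grip":0.0,"x":-0.021,"y":-0.018,"z":0.018,"yaw":0},{"grip":0.0,"x":-0.042,"y":-0.036,"z":0.036,"yaw":0},{"grip":0.0,"x":-0.064,"y":-0.054,"z":0.055,"yaw":0},{"grip":0.0,"x":-0.085,"y":-0.072,"z":0.073,"yaw":0},{"grip":0.0,"x":-0.106,"y":-0.09,"z":0.091,"yaw":0}]'| grep ee_
python3 -m crank '[{"grip":0.0,"x":-0.01,"y":0.001,"z":0.018,"yaw":0},{"grip":0.0,"x":-0.022,"y":0.002,"z":0.036,"yaw":0},{"grip":0.0,"x":-0.034,"y":0.002,"z":0.055,"yaw":0},{"grip":0.0,"x":-0.048,"y":0.003,"z":0.08,"yaw":0},{"grip":0.0,"x":-0.048,"y":0.003,"z":0.08,"yaw":0}]'| grep ee_
python3 - <<'E'
from h import *
import cv2
go((-170,36,78)); print(state()['qpos'])
a=grab_frame("wrist")[:,:,::-1];b=grab_frame("side")[150:350,160:420,::-1]
cv2.imwrite("pics/w1.png",cv2.hconcat([cv2.resize(a,(400,300)),cv2.resize(b,(390,300))]))
E
```

```text
ee_pos: [449.0, 170.9, 213.3]
ee_rot: [-179.5, -31.4, -4.2]
ee_pos: [458.7, 150.1, 136.4]
ee_rot: [-178.4, -29.0, -3.7]
rack now [-150.9    4.3  136.4] tilt [-178.4  -29.    -3.7] F rack [-0.7 -1.2 -1.2] w 0.4 t 12.1833
(-170, 36, 78) [-0.044 -0.031  0.043]
[ 24.62588375   5.78842209 128.92558899 -33.33142696  21.97881833
 146.50487082]
```

View pics/w1.png

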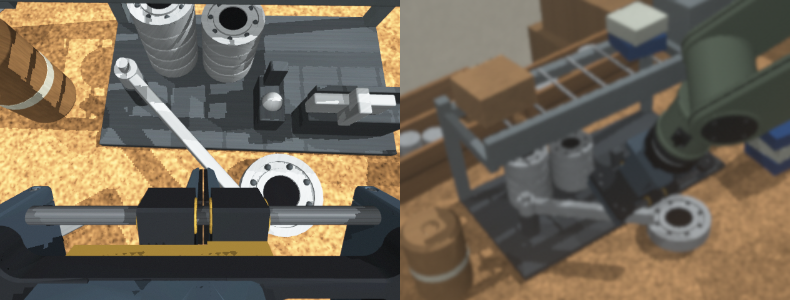

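The wrist view shows the bar running from the hinge at (125,68) to its end at about (235,185), under the fingers. Joint 6 has hit its limit (146.5°), so I'll lift and turn the tool half a turn. The grasp is the same and joint 6 goes to about -35°.

```bash
python3 -m crank '[{"grip":0.0,"x":0.003,"y":-0.006,"z":-0.014,"yaw":-0.124},{"grip":0.0,"x":0.006,"y":-0.012,"z":-0.028,"yaw":-0.248},{"grip":0.0,"x":0.009,"y":-0.018,"z":-0.042,"yaw":-0.372},{"grip":0.0,"x":0.012,"y":-0.024,"z":-0.056,"yaw":-0.496},{"grip":0.0,"x":0.012,"y":-0.03,"z":-0.065,"yaw":-0.62}]'| grep ee_
for i in 1 2 3 4; do python3 -m crank '[{"grip":0.0,"x":0,"y":0,"z":0,"yaw":-0.124},{"grip":0.0,"x":0,"y":0,"z":0,"yaw":-0.248},{"grip":0.0,"x":0,"y":0,"z":0,"yaw":-0.372},{"grip":0.0,"x":0,"y":0,"z":0,"yaw":-0.496},{"grip":0.0,"x":0,"y":0,"z":0,"yaw":-0.62}]'| grep ee_; done
python3 - <<'E'
from h import *
s=state();print(s['qpos'],Ro.from_euler("xyz",s["ee_rot"],degrees=True).as_matrix().round(3))
go((-180,40,140),(-170,36,78))
E
```

```text
ee_pos: [441.3, 182.8, 207.0]
ee_rot: [163.1, -24.8, 36.3]
ee_pos: [440.8, 182.2, 205.3]
ee_rot: [152.3, -10.7, 70.8]
ee_pos: [440.8, 182.2, 205.2]
ee_rot: [151.1, 6.6, 102.0]
ee_pos: [440.8, 182.2, 205.2]
ee_rot: [159.6, 21.9, 135.2]
ee_pos: [440.8, 182.1, 205.3]
ee_rot: [176.9, 29.4, 173.9]
[ 30.80787121  -0.15194459 122.94736205 -26.62050832  34.10385593
 -34.74610853] [[-0.866  0.08   0.493]
 [ 0.093  0.996  0.002]
 [-0.491  0.047 -0.87 ]]
rack now [-171.8   34.4  205.3] tilt [176.9  29.4 173.9] F rack [ 0.5 -0.2  0.3] w 0.3 t 14.3667
(-180, 40, 140) [0.039 0.003 0.053]
(-170, 36, 78) [ 0.061 -0.004  0.112]
```

```bash
python3 -m crank '[{"grip":0.0,"x":0.01,"y":0,"z":0.016,"yaw":0},{"grip":0.0,"x":0.022,"y":0,"z":0.035,"yaw":0},{"grip":0.0,"x":0.036,"y":0,"z":0.062,"yaw":0},{"grip":0.0,"x":0.05,"y":-0.002,"z":0.09,"yaw":0},{"grip":0.0,"x":0.061,"y":-0.004,"z":0.11,"yaw":0}]'| grep -v grip
cat >> h.py <<'E'
def bar(a,r=165,z=80):
    f=np.array([-np.sin(a),-np.cos(a)])*r+[0,110]+(7+13.4*np.sin(a))*np.array([-np.cos(a),np.sin(a)])
    return (round(f[0]-21,1),round(f[1],1),z)
E
python3 - <<'E'
from h import *
print(state()['qpos'])
go(*[bar(a) for a in (.83,.7,.55,.4,.3,.2,.1)])
E
```

```text
time_s: 14.78
ee_pos: [441.9, 184.1, 81.9]
ee_rot: [176.8, 29.4, 173.5]
force: [0.9, -0.5, 0.3]
[ 31.06185927  11.87461144 133.56942093 -60.27411126  17.0279928
   2.46154274]
rack now [-170.9   36.5   81.9] tilt [176.8  29.4 173.5] F rack [ 1.  -0.4  0.3] w 0.5 t 14.7833
(np.float64(-154.2), np.float64(11.1), 80) [-0.014 -0.026  0.009]
(np.float64(-139.3), np.float64(-6.1), 80) [-0.027 -0.043  0.015]
(np.float64(-119.2), np.float64(-23.3), 80) [-0.045 -0.06   0.024]
(np.float64(-96.5), np.float64(-37.2), 80) [-0.065 -0.075  0.035]
(np.float64(-80.2), np.float64(-44.4), 80) [-0.079 -0.082  0.042]
(np.float64(-63.3), np.float64(-49.8), 80) [-0.094 -0.088  0.05 ]
(np.float64(-45.8), np.float64(-53.3), 80) [-0.109 -0.091  0.059]
```

```bash
python3 -m crank '[{"grip":0.0,"x":-0.01,"y":-0.018,"z":0.007,"yaw":0},{"grip":0.0,"x":-0.018,"y":-0.032,"z":0.011,"yaw":0},{"grip":0.0,"x":-0.027,"y":-0.043,"z":0.015,"yaw":0},{"grip":0.0,"x":-0.036,"y":-0.052,"z":0.02,"yaw":0},{"grip":0.0,"x":-0.045,"y":-0.06,"z":0.024,"yaw":0}]'| grep -v grip
python3 - <<'E'
from h import *
print(state()['qpos'])
go(*[bar(a) for a in (.4,.3,.2,.1)])
E
```

```text
time_s: 15.2
ee_pos: [488.4, 119.0, 81.7]
ee_rot: [176.8, 29.5, 173.5]
force: [-1.1, 1.2, -1.1]
[ 18.03338953  12.83824624 132.14856014 -53.53500206  11.03778849
 -15.52309329]
rack now [-118.2  -23.7   81.7] tilt [176.8  29.5 173.5] F rack [-1.2  1.1 -1.1] w 0.6 t 15.2
(np.float64(-96.5), np.float64(-37.2), 80) [-0.018 -0.014  0.012]
(np.float64(-80.2), np.float64(-44.4), 80) [-0.032 -0.021  0.019]
(np.float64(-63.3), np.float64(-49.8), 80) [-0.047 -0.027  0.027]
(np.float64(-45.8), np.float64(-53.3), 80) [-0.063 -0.031  0.036]
```

```bash
python3 -m crank '[{"grip":0.0,"x":-0.006,"y":-0.005,"z":0.004,"yaw":0},{"grip":0.0,"x":-0.012,"y":-0.01,"z":0.008,"yaw":0},{"grip":0.0,"x":-0.018,"y":-0.014,"z":0.012,"yaw":0},{"grip":0.0,"x":-0.025,"y":-0.018,"z":0.016,"yaw":0},{"grip":0.0,"x":-0.032,"y":-0.021,"z":0.019,"yaw":0}]'| grep -v grip
python3 - <<'E'
from h import *
import cv2
print(state()['qpos'])
go(*[bar(a) for a in (.25,.2,.15,.1,.05)])
a=grab_frame("wrist")[:,:,::-1];b=grab_frame("side")[150:350,160:420,::-1]
cv2.imwrite("pics/w2.png",cv2.hconcat([cv2.resize(a,(400,300)),cv2.resize(b,(390,300))]))
E
```

```text
time_s: 15.62
ee_pos: [524.0, 95.3, 80.3]
ee_rot: [176.9, 29.5, 173.5]
force: [0.2, 1.4, -1.7]
[ 12.9471806   14.92837167 129.12140961 -43.08338171   9.43216674
 -30.37377129]
rack now [-80.5 -43.8  80.3] tilt [176.9  29.5 173.5] F rack [ 0.   1.4 -1.7] w 0.2 t 15.6167
(np.float64(-71.8), np.float64(-47.3), 80) [-0.007 -0.004  0.004]
(np.float64(-63.3), np.float64(-49.8), 80) [-0.015 -0.006  0.008]
(np.float64(-54.6), np.float64(-51.8), 80) [-0.023 -0.008  0.013]
(np.float64(-45.8), np.float64(-53.3), 80) [-0.03  -0.01   0.017]
(np.float64(-36.9), np.float64(-54.4), 80) [-0.038 -0.011  0.021]
```

View pics/w2.png

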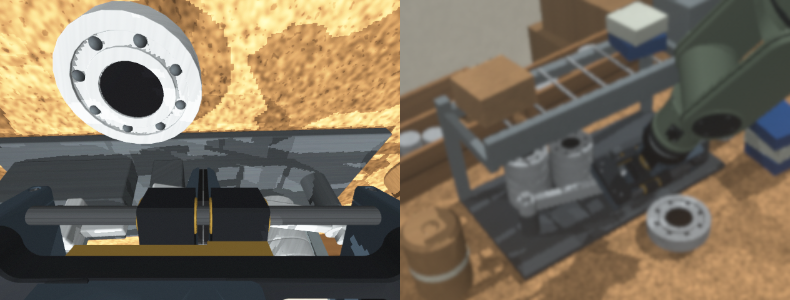

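The side view shows the bar (right half, 525,205 to 600,185) following the fingers, and the flat bearing is clear. I'll keep pushing and watch the force.

```bash
python3 -m crank '[{"grip":0.0,"x":-0.004,"y":-0.002,"z":0.002,"yaw":0},{"grip":0.0,"x":-0.008,"y":-0.004,"z":0.004,"yaw":0},{"grip":0.0,"x":-0.012,"y":-0.005,"z":0.006,"yaw":0},{"grip":0.0,"x":-0.015,"y":-0.006,"z":0.008,"yaw":0},{"grip":0.0,"x":-0.017,"y":-0.007,"z":0.009,"yaw":0}]'| grep -E "ee_|force: \["
python3 -m crank '[{"grip":0.0,"x":-0.001,"y":0,"z":0.0005,"yaw":0},{"grip":0.0,"x":-0.002,"y":0,"z":0.001,"yaw":0},{"grip":0.0,"x":-0.003,"y":-0.001,"z":0.0015,"yaw":0},{"grip":0.0,"x":-0.004,"y":-0.001,"z":0.002,"yaw":0},{"grip":0.0,"x":-0.005,"y":-0.001,"z":0.0027,"yaw":0}]'| grep -E "ee_|force: \["
python3 -c "
from h import *
print(state()['qpos'])
go(*[bar(a) for a in (.2,.15,.1,.05,0)])"
```

```text
ee_pos: [541.6, 86.7, 79.4]
ee_rot: [176.9, 29.4, 173.5]
force: [-1.9, 1.9, 0.3]
ee_pos: [545.9, 85.1, 78.7]
ee_rot: [176.9, 29.3, 173.6]
force: [-6.2, 2.3, 5.5]
[ 10.78207928  16.43988383 126.79347136 -34.75520819   9.42043265
 -40.57254071]
rack now [-57.7 -51.8  78.7] tilt [176.9  29.3 173.6] F rack [-6.4  1.7  5.5] w 0.6 t 16.55
(np.float64(-63.3), np.float64(-49.8), 80) [ 0.004  0.002 -0.004]
(np.float64(-54.6), np.float64(-51.8), 80) [-0.003  0.     0.   ]
(np.float64(-45.8), np.float64(-53.3), 80) [-0.011 -0.002  0.005]
(np.float64(-36.9), np.float64(-54.4), 80) [-0.019 -0.003  0.009]
(np.float64(-28.0), np.float64(-55.0), 80) [-0.027 -0.003  0.013]
```

```bash
for i in 1 2 3; do python3 -m crank '[{"grip":0.0,"x":-0.0007,"y":0,"z":0.0003,"yaw":0},{"grip":0.0,"x":-0.0014,"y":0,"z":0.0007,"yaw":0},{"grip":0.0,"x":-0.002,"y":0,"z":0.001,"yaw":0},{"grip":0.0,"x":-0.0027,"y":0,"z":0.0014,"yaw":0},{"grip":0.0,"x":-0.0035,"y":0,"z":0.0018,"yaw":0}]'| grep -E "ee_pos|force: \["; done
python3 -c "
from h import *
go(bar(0.05))"
```

```text
ee_pos: [550.0, 84.1, 78.6]
force: [-4.2, 0.0, 4.0]
ee_pos: [554.1, 83.5, 78.4]
force: [-4.6, -1.0, 2.1]
ee_pos: [557.7, 83.0, 78.3]
force: [-5.4, -1.8, 2.2]
rack now [-45.7 -52.7  78.3] tilt [177.   29.2 173.5] F rack [-5.2 -2.3  2.2] w 0.8 t 17.8
(np.float64(-36.9), np.float64(-54.4), 80) [-0.009 -0.002  0.003]
```

```bash
for i in 1 2 3; do python3 -m crank '[{"grip":0.0,"x":-0.0005,"y":0,"z":0.0003,"yaw":0},{"grip":0.0,"x":-0.001,"y":0,"z":0.0005,"yaw":0},{"grip":0.0,"x":-0.0015,"y":0,"z":0.0008,"yaw":0},{"grip":0.0,"x":-0.002,"y":0,"z":0.001,"yaw":0},{"grip":0.0,"x":-0.0025,"y":0,"z":0.0012,"yaw":0}]'| grep -E "ee_pos|force: \["; done
python3 -c "
from h import *
go(bar(0.05),bar(0))"
```

```text
ee_pos: [560.3, 82.7, 78.3]
force: [-5.6, -3.0, 1.0]
ee_pos: [563.8, 83.0, 78.9]
force: [-3.9, -2.0, -1.3]
ee_pos: [567.4, 83.2, 79.9]
force: [-1.5, -0.2, -0.6]
rack now [-36.1 -51.6  79.9] tilt [176.9  29.4 173.5] F rack [-1.5 -0.4 -0.6] w 0.5 t 19.05
(np.float64(-36.9), np.float64(-54.4), 80) [ 0.001 -0.003 -0.001]
(np.float64(-28.0), np.float64(-55.0), 80) [-0.007 -0.003  0.004]
```

```bash
for i in 1 2 3; do python3 -m crank '[{"grip":0.0,"x":-0.0003,"y":0,"z":0.0002,"yaw":0},{"grip":0.0,"x":-0.0006,"y":0,"z":0.0003,"yaw":0},{"grip":0.0,"x":-0.0009,"y":0,"z":0.0005,"yaw":0},{"grip":0.0,"x":-0.0013,"y":0,"z":0.0007,"yaw":0},{"grip":0.0,"x":-0.0017,"y":0,"z":0.0009,"yaw":0}]'| grep -E "ee_pos|force: \["; done
python3 -c "
from h import *
go(bar(0.05),bar(0))"
```

```text
ee_pos: [568.9, 82.8, 79.8]
force: [-1.6, -0.3, -0.4]
ee_pos: [570.0, 82.6, 79.5]
force: [-4.8, 1.4, 3.1]
ee_pos: [570.5, 82.4, 79.2]
force: [-13.6, 4.4, 9.6]
rack now [-32.9 -52.1  79.2] tilt [177.   29.2 173.6] F rack [-13.9   3.    9.6] w 0.6 t 20.3
(np.float64(-36.9), np.float64(-54.4), 80) [ 0.003 -0.002 -0.003]
(np.float64(-28.0), np.float64(-55.0), 80) [-0.005 -0.003  0.002]
```

```bash
python3 -m crank '[{"grip":0.0,"x":-0.0002,"y":0,"z":0.0001,"yaw":0},{"grip":0.0,"x":-0.0004,"y":0,"z":0.0002,"yaw":0},{"grip":0.0,"x":-0.0006,"y":0,"z":0.0003,"yaw":0},{"grip":0.0,"x":-0.0006,"y":0,"z":0.0003,"yaw":0},{"grip":0.0,"x":-0.0006,"y":0,"z":0.0003,"yaw":0}]'| grep -E "ee_pos|force: \["
python3 -c "
from h import *
go((-75,-52,82),(-100,-52,130),(-100,-195,130),(-66,-195,96))"
```

```text
ee_pos: [570.6, 82.4, 79.2]
force: [-14.6, 4.4, 9.8]
rack now [-32.9 -52.1  79.2] tilt [177.   29.1 173.6] F rack [-14.9   2.9   9.8] w 0.6 t 20.7167
(-75, -52, 82) [ 0.035  0.001 -0.023]
(-100, -52, 130) [ 0.034  0.003 -0.077]
(-100, -195, 130) [ 0.032 -0.14  -0.084]
(-66, -195, 96) [ 0.019 -0.142 -0.037]
```

A hard stop at about 15 N, with the travel matching the catch geometry. I'll back off and look at the bolt.

```bash
python3 -m crank '[{"grip":0.0,"x":0.017,"y":0,"z":-0.011,"yaw":0},{"grip":0.0,"x":0.035,"y":0.001,"z":-0.023,"yaw":0},{"grip":0.0,"x":0.044,"y":-0.01,"z":-0.055,"yaw":0},{"grip":0.0,"x":0.05,"y":-0.04,"z":-0.085,"yaw":0},{"grip":0.0,"x":0.06,"y":-0.07,"z":-0.1,"yaw":0}]'| grep -E "ee_pos|force: \["
python3 -m crank '[{"grip":0.0,"x":0.015,"y":-0.03,"z":-0.02,"yaw":0},{"grip":0.0,"x":0.03,"y":-0.06,"z":-0.03,"yaw":0},{"grip":0.0,"x":0.03,"y":-0.09,"z":-0.03,"yaw":0},{"grip":0.0,"x":0.03,"y":-0.09,"z":-0.03,"yaw":0},{"grip":0.0,"x":0.03,"y":-0.09,"z":-0.03,"yaw":0}]'| grep -E "ee_pos|force: \["
python3 - <<'E'
from h import *
import cv2
go(); print(state()['qpos'],camera_model("wrist")["intrinsics"][0][0])
m=camera_model("wrist");np.savez("cam.npz",K=m["intrinsics"],R=m["R"],t=m["t"])
a=grab_frame("wrist")[:,:,::-1];b=grab_frame("scene")[160:360,230:370,::-1]
cv2.imwrite("pics/w3r.png",a)
cv2.imwrite("pics/w3.png",cv2.hconcat([cv2.resize(a,(560,420)),cv2.resize(b,(240,420))]))
for n,X in (("bolt fin",(-52,-165,105)),("bar end",(-8,-100,85))): print(n,pix("wrist",world(X)))
E
```

```text
ee_pos: [480.0, 37.5, 128.8]
force: [1.0, 0.0, 0.0]
ee_pos: [430.9, -51.7, 135.1]
force: [0.5, -0.3, -0.8]
rack now [-158.7 -199.3  135.1] tilt [177.1  29.4 173.4] F rack [ 0.6 -0.2 -0.8] w 0.4 t 21.55
[ -12.72612856    0.44938705  135.46886811   21.61043756   16.18506071
 -116.16365697] 333.198053501612
bolt fin [364.39902263 350.65087893]
bar end [425.17540686 350.35890963]
```

View pics/w3.png

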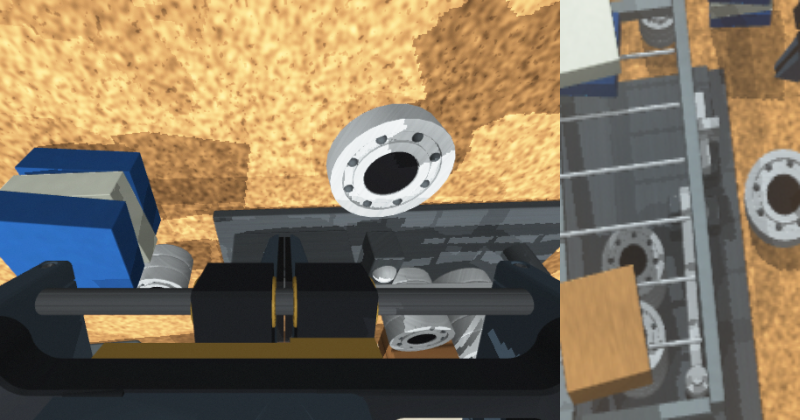

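The scene crop shows the keeper shut behind the rail (end at about (687,190)). The bolt is at (705,90–170) with its fin at about (710,118), still back. The wrist view is blocked by the gripper. I'll measure the fin from a mask in the scene picture.

```bash
python3 - <<'E'
from h import *
import cv2
im=grab_frame("scene")[:,:,::-1]; x0,y0=305,195
c=cv2.cvtColor(im,cv2.COLOR_BGR2GRAY)[y0:275,x0:330]
for r in range(0,60,2): print(y0+r,' '.join(f"{v:3d}" for v in c[r]))
for z,n,X in ((105,"fin front",(-60,-160,105)),(105,"fin front-y",(-60,-167,105)),(105,"fin +y",(-60,-153,105)),(92,"bolt tip",(-44,-125,92))): print(n,pix("scene",world(X)).round(1))
E
```

```text
195 144 132  86  90  97  97  95  96  97  97  94  83  86  87  87  86  85  82  65  66  72  92 109 105 110
197 144 138  99  90  98  97  96  96  96  97  98  94  86  87  86  86  85  86  82  67  74  86 113 122 107
199 147 143 124  89  89  88  88  88  87  88  89  85  77  86  87  87  86  85  82  68  74  83 106 119 115
201 147 144 125  80  88  91  96  95  96  97  98  93  77  86  86  86  86  86  85  88  94  95 101 111 127
203 147 146 132  84  90 101 107 106 100  89  89  86  81  87  86  87  85  85  87  88  94  91  90 114 130
205 146 146 141 144 197 196 198 196 174  83  88  90  90  87  87  86  86  85  87  86  88  93  84  99 114
207 148 146 142 152 197 197 198 199 183  95  88  88  84  78  86  86  86  86  87  86  88  93 103 140 151
209 148 147 144 140 165 196 197 197 183 126  88  88  84  73  87  87  88  86  86  88  86  89 107 138 138
211 148 149 147 142 150 194 196 198 195 173  88  87  86  79  87  87  86  87  86  87  87  86  81  77 115
213 147 147 146 146 153 193 196 196 195 173  83  88  89  85  74  86  87  87  85  87  88  87  86  99 136
215 149 147 147 142 150 195 196 196 194 171  86  88  88  86 
[... 1411 characters left out ...]
 145 144 144 144 128  70  75  68  65  58  60  60  61  61  63  66  75  95  96  95  95  96
245 104 147 145 146 146 145 146 135  69  57  56  55  56  57  56  57  61  62  67  80  96  96  96  95  96
247  92 143 146 146 146 146 148 140  94  60  60  60  60  60  60  59  60  65  74  78  96  96  96  96  96
249 126 142 146 145 144 145 144 142 124  56  56  56  61  62  67  67  66  67  67  72  86  90  96  97  97
251 151 132 148 145 144 144 144 143 126  63  66  65  65  66  66  66  66  66  66  67  72  90  96  96  96
253 176 106 146 146 145 146 146 147 134  75  66  60  57  62  68  74  67  67  67  66  66  66  76  96  96
fin front [323.4 217.8]
fin front-y [323. 215.]
fin +y [323.7 220.6]
bolt tip [318.1 234.9]
```

```bash
python3 -c "
from h import *
go((-90,-194,120),(-64,-194,98),(-64,-184,98),(-64,-124,98))"
```

```text
rack now [-158.4 -198.1  134.7] tilt [177.1  29.3 173.4] F rack [-0.3  0.8  0.3] w 0.6 t 21.7
(-90, -194, 120) [-0.052  0.003  0.047]
(-64, -194, 98) [-0.064  0.002  0.078]
(-64, -184, 98) [-0.064  0.012  0.079]
(-64, -124, 98) [-0.063  0.072  0.081]
```

```bash
python3 -m crank '[{"grip":0.0,"x":-0.026,"y":0.002,"z":0.024,"yaw":0},{"grip":0.0,"x":-0.052,"y":0.003,"z":0.047,"yaw":0},{"grip":0.0,"x":-0.058,"y":0.003,"z":0.063,"yaw":0},{"grip":0.0,"x":-0.064,"y":0.002,"z":0.078,"yaw":0},{"grip":0.0,"x":-0.064,"y":0.002,"z":0.078,"yaw":0}]'| grep -E "ee_pos|force: \["
python3 -m crank '[{"grip":0.0,"x":0,"y":0.004,"z":0,"yaw":0},{"grip":0.0,"x":0,"y":0.008,"z":0,"yaw":0},{"grip":0.0,"x":0,"y":0.012,"z":0,"yaw":0},{"grip":0.0,"x":0,"y":0.016,"z":0,"yaw":0},{"grip":0.0,"x":0,"y":0.02,"z":0,"yaw":0}]'| grep -E "ee_pos|force: \["
python3 -c "
from h import *
print(state()['qpos']);go((-64,-124,98))"
```

```text
ee_pos: [527.5, -53.5, 97.1]
force: [1.5, 1.8, 3.2]
ee_pos: [527.0, -33.5, 98.4]
force: [0.7, -3.1, -1.9]
[  -6.78007045   12.40378992  128.52258037   17.63628633   10.31946785
 -107.68841751]
rack now [ -64.8 -171.7   98.4] tilt [177.1  29.2 173.6] F rack [ 1.  -3.  -1.9] w 0.2 t 22.5333
(-64, -124, 98) [0.    0.048 0.003]
```

```bash
python3 -m crank '[{"grip":0.0,"x":0,"y":0.007,"z":0.001,"yaw":0},{"grip":0.0,"x":0,"y":0.014,"z":0.001,"yaw":0},{"grip":0.0,"x":0,"y":0.021,"z":0.001,"yaw":0},{"grip":0.0,"x":0,"y":0.028,"z":0.001,"yaw":0},{"grip":0.0,"x":0,"y":0.034,"z":0.001,"yaw":0}]'| grep -E "ee_pos|force: \["
python3 -m crank '[{"grip":0.0,"x":0,"y":0.002,"z":0.0,"yaw":0},{"grip":0.0,"x":0,"y":0.004,"z":0,"yaw":0},{"grip":0.0,"x":0,"y":0.006,"z":0,"yaw":0},{"grip":0.0,"x":0,"y":0.008,"z":0,"yaw":0},{"grip":0.0,"x":0,"y":0.009,"z":0,"yaw":0}]'| grep -E "ee_pos|force: \["
python3 -c "
from h import *
go((-64,-120,98))"
```

```text
ee_pos: [530.2, 0.6, 98.9]
force: [0.6, -2.9, -2.3]
ee_pos: [530.5, 6.4, 99.2]
force: [-0.3, -28.2, -1.6]
rack now [ -65.2 -131.7   99.2] tilt [177.2  29.2 173.4] F rack [  2.4 -28.1  -1.6] w 0.3 t 23.3667
(-64, -120, 98) [-0.     0.012  0.002]
```

The push stopped at -131.7, where I expected about -121. I'll check how far the fin has really moved.

```bash
python3 - <<'E'
from h import *
import cv2
a=grab_frame("scene")[:,:,::-1];b=grab_frame("side")[170:320,240:400,::-1]
cv2.imwrite("pics/s4r.png",a)
for X in ((-60,-160,105),(-60,-110,105),(-60,-100,105),(-44,-60,92)): print(X,pix("scene",world(X)).round(1),pix("side",world(X)).round(1))
cv2.imwrite("pics/w4.png",cv2.hconcat([cv2.resize(a[180:300,280:360],(400,600),interpolation=2),cv2.resize(b,(400,600),interpolation=2)]))
E
```

```text
(-60, -160, 105) [323.4 217.8] [343.3 245.6]
(-60, -110, 105) [325.9 238.2] [328.4 253.3]
(-60, -100, 105) [326.5 242.3] [325.4 254.8]
(-44, -60, 92) [321.3 261.9] [309.2 261.9]
```

View pics/w4.png

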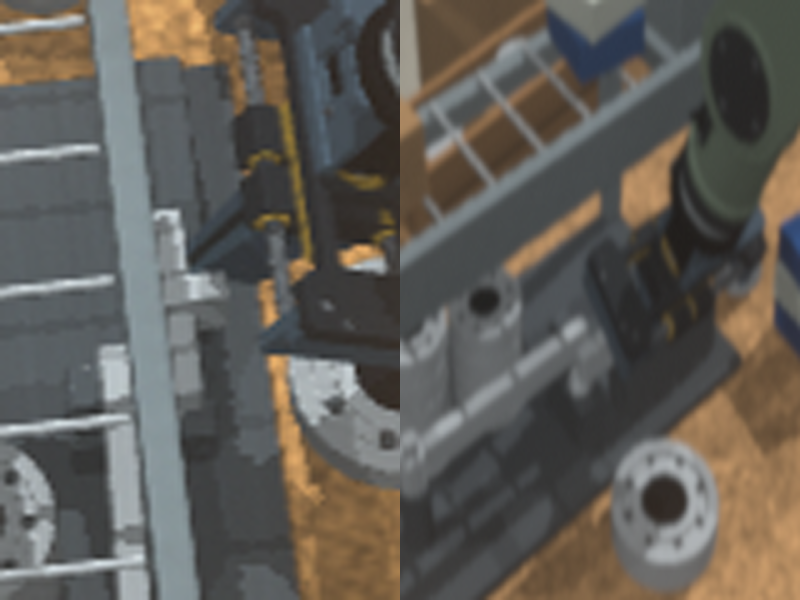

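The fin has moved from row 218 to row 237, about 48 mm. The tip is well past the bar's end and clear in front of the bar. The bolt may have started partly across, so I'll lean on it a bit more, well under 60 N, to see whether this is the end stop.

```bash
python3 -m crank '[{"grip":0.0,"x":0,"y":0.0003,"z":0,"yaw":0},{"grip":0.0,"x":0,"y":0.0006,"z":0,"yaw":0},{"grip":0.0,"x":0,"y":0.0009,"z":0,"yaw":0},{"grip":0.0,"x":0,"y":0.001,"z":0,"yaw":0},{"grip":0.0,"x":0,"y":0.001,"z":0,"yaw":0}]'| grep -E "ee_pos|force: \["
python3 - <<'E'
from h import *
go()
import cv2
a=cv2.imread("pics/scene0.png");b=cv2.imread("pics/s4r.png")
for n,i in (("before",a),("after",b)):
    g=cv2.cvtColor(i,6); print(n,[ (c,[r for r in range(195,275) if g[r,c]>165]) for c in (316,318,320,321)])
for n,X in (("bed end front top",(-54,-120,66)),("bed other end",(-54,-250,66))): print(n,pix("scene",world(X)).round(1),pix("side",world(X)).round(1))
E
```

```text
ee_pos: [530.5, 6.4, 99.2]
force: [0.8, -25.8, -3.0]
rack now [ -65.3 -131.7   99.2] tilt [177.2  29.2 173.3] F rack [  3.4 -25.6  -3. ] w 0.2 t 23.8833
before [(316, [216, 217, 218, 219, 220, 229, 230, 231, 232, 233]), (318, [216, 217, 218, 219]), (320, [216, 217, 218, 219]), (321, [216, 217, 218, 219])]
after [(316, [227, 228, 229, 230, 231, 232, 233]), (318, [235, 236, 237, 238, 239]), (320, [235, 236, 237, 238]), (321, [237, 238])]
bed end front top [322.7 240.7] [329.9 261.9]
bed other end [316.5 190.2] [366.2 242.8]
```

```bash
python3 -m crank '[{"grip":0.0,"x":0,"y":0.0005,"z":0,"yaw":0},{"grip":0.0,"x":0,"y":0.001,"z":0,"yaw":0},{"grip":0.0,"x":0,"y":0.0015,"z":0,"yaw":0},{"grip":0.0,"x":0,"y":0.002,"z":0,"yaw":0},{"grip":0.0,"x":0,"y":0.002,"z":0,"yaw":0}]'| grep -E "ee_pos|force: \["
python3 - <<'E'
from h import *
go()
print(state()["qpos"],state()["effort"].round(1),state()["torque"])
E
```

```text
ee_pos: [530.5, 6.8, 99.3]
force: [-0.6, -39.8, -0.5]
rack now [ -65.3 -131.3   99.3] tilt [177.2  29.1 173.3] F rack [  3.3 -39.6  -0.5] w 0.6 t 24.3
[ -0.28672503  12.49036756 128.0935991   -2.08238466  10.17439121
 -82.32847673] [ 21.2 -29.7 -17.2   1.8  -2.7  -0.4] [-5.90779661  0.30222277 -3.7802076 ]
```

It holds hard at 40 N, and the moment puts the contact at the fin. I'll check the bar's angle from the pictures to rule out the bolt running into the bar.

```bash
python3 - <<'E'
from h import *
import cv2
g=cv2.cvtColor(cv2.imread("pics/s4r.png"),6)
for r in (252,258,264,276,288,300): print(r,g[r,296:314])
for a in (0,.03,.06,.09,.12):
    h=np.array([0,110]);d=np.array([-np.sin(a),-np.cos(a)]);n=np.array([np.cos(a),-np.sin(a)])
    f=lambda r,o:pix("scene",world((*(h+d*r+n*o),85))).round(1)
    print(a,"back edge end",f(210,7),"mid",f(110,7),"front end",f(210,-7))
print("bolt tip back",pix("scene",world((-30,-66,92))),pix("side",world((-44,-66,92))),pix("side",world((-44,-55,92))))
s=cv2.cvtColor(grab_frame("side")[:,:,::-1],6)[236:275,298:334]
for r in range(0,39,2): print(236+r,' '.join(f"{v:3d}" for v in s[r]))
E
```

```text
252 [ 94  94  92 119 184 193 194 195 187 148 117 147 146 146 144 144 145 135]
258 [ 94  95  94  93 122 190 192 193 193 178 116 139 146 145 145 145 146 143]
264 [194 190 186 178 169 158 149 139 139 142 131  91 144 149 148 147 148 148]
276 [ 63  65  65  65  66  98 159 168 168 168 170 152  88 136 145 145 145 147]
288 [ 86  79  64  65  65  65  86 139 160 117 116 118 107  70 102 146 145 144]
300 [ 86  86  85  86  87  81  66 107 175 175 175 173 173 155  66  93 142 146]
0 back edge end [296.8 248.6] mid [301.3 291.1] front end [303. 248.]
0.03 back edge end [299.6 248.3] mid [302.7 290.8] front end [305.8 247.8]
0.06 back edge end [302.4 248. ] mid [304.2 290.7] front end [308.6 247.7]
0.09 back edge end [305.2 247.9] mid [305.7 290.5] front end [311.4 247.7]
0.12 back edge end [308.  247.8] mid [307.3 290.4] front end [314.2 247.8]
bolt tip back [314.75480271 260.00604704] [311.1116326  260.91479551] [307.6698067 262.6775407]
236  66  63  62  61  61  63  66  69  74  77  81  83  83  84  79  70  57  46  43  45  49  53  57  57  55  54  54  54  55  54  54  54  59  67  71  66
238  61  61  63  6
[... 2093 characters left out ...]
  82 102 118 126 124 117 111 102  90  78  66  60  59  65  70  70  63  52  49  50  50  50  49  50  52  53  52
268  51  49  47  47  46  47  47  49  53  61  78  94 103 104 101  95  84  72  61  55  53  53  54  56  59  58  52  50  50  51  50  49  51  51  52  53
270  49  47  46  46  47  47  47  47  47  48  53  59  63  65  64  63  61  59  57  55  54  53  54  53  54  54  52  50  49  51  51  50  50  52  53  53
272  51  49  49  49  48  47  47  46  47  47  48  50  54  57  59  59  56  55  54  53  52  52  51  52  52  53  53  52  52  51  51  52  52  52  52  52
274  52  51  52  50  49  48  47  47  47  46  47  47  48  49  51  52  52  52  52  52  52  52  51  52  53  53  54  53  53  52  53  53  54  53  53  53
```

The bar edges fit an angle of about 0.03 rad, so the bolt runs about 17 mm clear in front of it. As a last check, I'll back off and push again from a higher, more forward spot, to be sure the stop is the bolt's and not the finger catching.

```bash
python3 -m crank '[{"grip":0.0,"x":0,"y":-0.008,"z":0,"yaw":0},{"grip":0.0,"x":0.0015,"y":-0.01,"z":-0.003,"yaw":0},{"grip":0.0,"x":0.003,"y":-0.01,"z":-0.006,"yaw":0},{"grip":0.0,"x":0.003,"y":-0.008,"z":-0.006,"yaw":0},{"grip":0.0,"x":0.003,"y":-0.006,"z":-0.006,"yaw":0}]'| grep -E "ee_pos|force: \["
python3 -m crank '[{"grip":0.0,"x":0,"y":0.001,"z":0,"yaw":0},{"grip":0.0,"x":0,"y":0.002,"z":0,"yaw":0},{"grip":0.0,"x":0,"y":0.003,"z":0,"yaw":0},{"grip":0.0,"x":0,"y":0.004,"z":0,"yaw":0},{"grip":0.0,"x":0,"y":0.0045,"z":0,"yaw":0}]'| grep -E "ee_pos|force: \["
python3 -c "
from h import *
go()"
```

```text
ee_pos: [524.9, 6.4, 103.5]
force: [-0.8, -2.5, 0.4]
ee_pos: [525.0, 8.0, 103.5]
force: [-4.3, -31.9, 4.4]
rack now [ -70.9 -130.6  103.5] tilt [177.2  29.2 173.4] F rack [ -1.1 -32.1   4.4] w 0.4 t 25.1833
```

The stop is at the same place from a different contact, so it is the bolt's end stop. Now I'll let go and retreat.

```bash
python3 -m crank '[{"grip":0.0,"x":0,"y":-0.014,"z":0,"yaw":0},{"grip":0.0,"x":0.01,"y":-0.018,"z":-0.02,"yaw":0},{"grip":0.0,"x":0.03,"y":-0.018,"z":-0.05,"yaw":0},{"grip":0.0,"x":0.06,"y":-0.018,"z":-0.075,"yaw":0},{"grip":0.0,"x":0.095,"y":-0.018,"z":-0.09,"yaw":0}]'| grep -E "ee_pos|force: \["
python3 -m crank '[{"grip":0.0,"x":0.02,"y":0,"z":-0.03,"yaw":0},{"grip":0.0,"x":0.04,"y":0,"z":-0.06,"yaw":0},{"grip":0.0,"x":0.05,"y":0,"z":-0.08,"yaw":0},{"grip":0.0,"x":0.05,"y":0,"z":-0.08,"yaw":0},{"grip":0.0,"x":0.05,"y":0,"z":-0.08,"yaw":0}]'| grep -E "ee_pos|force: \["
python3 - <<'E'
from h import *
import cv2
a=grab_frame("scene")[:,:,::-1];b=grab_frame("side")[:,:,::-1]
cv2.imwrite("pics/w5.png",cv2.hconcat([cv2.resize(a[140:440,210:410],(400,600),interpolation=2),cv2.resize(b[170:350,180:300+0+100],(400,600),interpolation=2)]))
g=cv2.cvtColor(a,6)
for r in (252,258): print(r,g[r,296:314])
print([(c,[r for r in range(195,275) if g[r,c]>165]) for c in (318,320,321)])
E
```

```text
ee_pos: [398.0, 2.4, 136.8]
force: [0.0, 1.0, 0.5]
ee_pos: [315.0, 7.7, 181.1]
force: [0.8, 0.0, 0.7]
252 [ 92  91  89 116 178 187 188 189 182 144 113 144 143 142 141 141 142 131]
258 [ 93  93  93  90 119 184 186 186 188 173 114 134 142 142 140 141 142 139]
[(318, [235, 236, 237, 238, 239]), (320, [235, 236, 237, 238]), (321, [235, 236, 237, 238])]
```

View pics/w5.png

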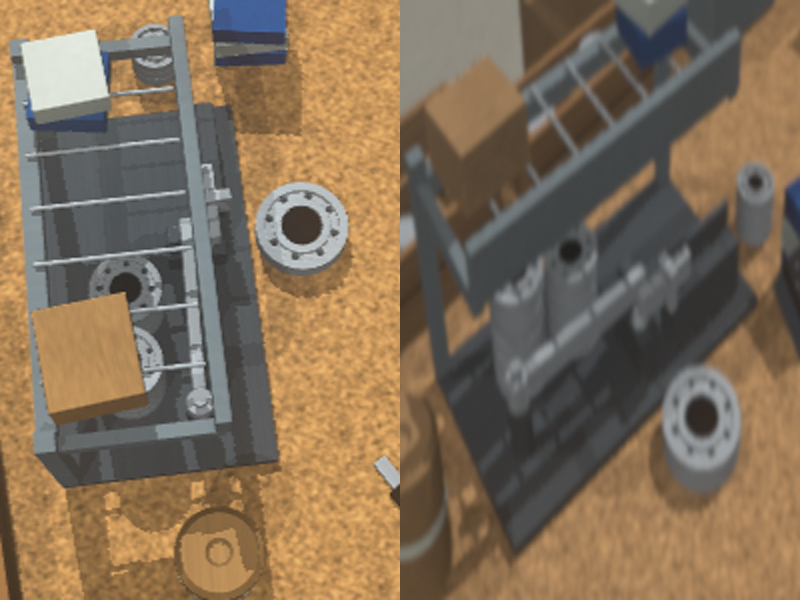

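In the final view, the keeper is shut (left half, (190,220) to (200,400)). The bolt lies across in front of its free end, with the fin at (215,195). The stock stands where it was and the gripper is clear.

```bash
python3 -c "
from workcell import *
print(job_done())"
```

```text
the job is handed in; nothing more can be done
None
```

The rack is locked up and handed in: the keeper is past its catch and hard against its stop at about 0.03 rad (pressed with about 18 N), the bolt moved about 48 mm to a hard stop (held at about 40 N) that I took as its end stop, so it must have started about 12 mm across, the stock looked unmoved in the final pictures, and the arm is clear.

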